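Lever test of two blanked-off brake levers

TASK

Test the two brake levers of the handlebar clamped in the stand, whose hose ports are plugged: with the outside of your closed fingers press the left lever (left as you face the bench) firmly in towards its grip until it will go no further and let it spring back, then press the right one in the same way; the sound lever goes solid well short of the grip, the leaking one sinks right up to it. Finish while holding the leaking lever in against its grip, ready for me to strap it there, with the sound lever let go. Only press from outside: pinch, grasp or lift nothing, do not touch the grips with your fingers, do not force a lever that has gone solid, and leave the loose tools and parts lying where they are.

Things in the scene. Friction and masses are not known exactly. Their poses are not given: they have to be found in the camera images.
- handlebar_stand: grey foot plate (150 x 110 x 12 mm, fixed) with a post that clamps a dark flat handlebar, 540 mm wide, axis 125 mm above the bench, nothing on it above 150 mm, open below. Origin: on the bench under the foot's centre. x axis: from the levers to the bar (the way the levers are pushed in); y: along the bar to the left; z up. The bar's ends sweep back 5 degrees, towards +x.
- lever_left (a joint): left brake lever: aluminium blade 110 mm long from pivot to rounded end, 16 mm high, 9 mm thick, level with the bar, on the robot's side of it. Rad about an upright pivot: 0 at rest (sprung), growing as it is pushed towards the grip; 0.50: its end touches the grip. A sound lever goes solid at about 0.27, 24 mm short of the grip; a leaking one swings on to 0.50. The spring takes 1 to 3 N at the press point.
- lever_right (a joint): right brake lever: aluminium blade 110 mm long from pivot to rounded end, 16 mm high, 9 mm thick, level with the bar, on the robot's side of it. Rad about an upright pivot: 0 at rest (sprung), growing as it is pushed towards the grip; 0.50: its end touches the grip. A sound lever goes solid at about 0.27, 24 mm short of the grip; a leaking one swings on to 0.50. The spring takes 1 to 3 N at the press point.
- lever_left_press (a point): where to press the left lever (+y side of the stand): middle of the outer face (the one towards the robot) of its blade, 125 mm above the bench, 79 mm from the pivot; it moves with the lever. A push of 5 to 15 N here shows whether the lever has gone solid; over 40 N would force it
- lever_left_pivot (a point): on the left lever's upright pivot axis, at the height of the blade
- grip_left: the black rubber grip on the left end of the bar, 32 mm thick and 127 mm long; its origin and axes are those of handlebar_stand
- lever_right_press (a point): where to press the right lever (-y side of the stand): middle of the outer face (the one towards the robot) of its blade, 125 mm above the bench, 79 mm from the pivot; it moves with the lever. A push of 5 to 15 N here shows whether the lever has gone solid; over 40 N would force it
- lever_right_pivot (a point): on the right lever's upright pivot axis, at the height of the blade
- grip_right: the black rubber grip on the right end of the bar, 32 mm thick and 127 mm long; its origin and axes are those of handlebar_stand
- brake_caliper_2: loose black brake caliper, 30 x 55 x 36 mm, lying on the bench; bystander. Origin: centre of its underside.
- screwdriver_2: loose stubby blue screwdriver, 145 mm long, 28 mm high; bystander. Origin: centre of its underside.
- mini_torch: loose black pocket torch, 96 mm long, 25 mm thick; bystander. Origin: centre of its underside.
- bb_cup: loose black bottom bracket cup, 47 mm across, 24 mm high; bystander. Origin: centre of its underside.
- hex_t: loose T-handle hex key, 156 x 86 mm, 19 mm high; bystander. Origin: centre of its underside.

How it is judged (in metres and radians):
On the way, in this order (a step that is already met when the one before it is completed fails the run):
1. the left lever is pressed in as far as it goes (up to the grip, or solid short of it under more than 4 N), the right one at rest (value of joint lever_right below 0.05 rad and ((value of joint lever_left above 0.46 rad and contact force between the fingers and lever_left above 1 N) or (value of joint lever_left above 0.23 rad and contact force between the fingers and lever_left above 4 N))), for 0.1 s.
2. the left lever has sprung back (value of joint each of lever_left, lever_right below 0.05 rad), for 0.1 s.
3. the right lever is pressed in as far as it goes, the left one at rest (value of joint lever_left below 0.05 rad and ((value of joint lever_right above 0.46 rad and contact force between the fingers and lever_right above 1 N) or (value of joint lever_right above 0.23 rad and contact force between the fingers and lever_right above 4 N))), for 0.1 s.
At the end, for the whole second after the job is handed in: the fingers still press the leaking lever (over 1 N) and hold it within 0.04 rad (about 4 mm at its end) of its grip; the sound lever is back at rest (within 0.05 rad); the bystanders lie within 25 mm of where they were (((value of joint lever_left above 0.46 rad and contact force between the fingers and lever_left above 1 N and value of joint lever_right below 0.05 rad) or (value of joint lever_right above 0.46 rad and contact force between the fingers and lever_right above 1 N and value of joint lever_left below 0.05 rad)) and distance of each of brake_caliper_2, screwdriver_2, mini_torch, bb_cup, hex_t from where it was at the start of the episode below 0.025 m); the arm keeps its last pose, push and grip.
It fails at once if a lever is forced: pressed with more than 40 N (contact force between the fingers and lever_left above 40 N or contact force between the fingers and lever_right above 40 N).
It fails at once if the fingers touch or grab a grip (contact force between the fingers and grip_left above 3 N or contact force between the fingers and grip_right above 3 N).
It fails at once if a loose tool or part is lifted or pushed away by more than 25 mm (distance of any of brake_caliper_2, screwdriver_2, mini_torch, bb_cup, hex_t from where it was at the start of the episode above 0.025 m).
It also fails if it takes over 58 s, if anything falls off the work surface, if the arm or the gripper's body presses on something with over 40 N, if the wrist force passes 120 N, or if a joint passes its speed limit or range.

ROBOT

A 6-joint arm with a two-finger parallel gripper is mounted at the origin on a cart in front of the work surface, level with it; the furniture and walls round the work are solid. World frame = base frame: x ahead of the robot, y to its left, z up, the work surface at z = 0. Lengths are in m, angles in degrees, forces in N, time in s.
With the tool pointing down it reaches from about 0.4 to 0.825 m from the base axis. Payload 7 kg.
Tool frame: the origin (TCP) lies midway between the tips of the shut fingers; the grasp point (between the pads) lies 19 mm behind it (ctrl.grip_point_offset is the distance from the TCP to the grasp point, in m); x points along the fingers, y is the direction in which the jaws open and shut, and the axes are right-handed (so a half turn about x gives the same grasp; the last joint's range is limited). The gripper opens to 88 mm and grips with 3 to 60 N. Pads are 19 mm wide; open, the fingers measure 130 mm over their backs; the gripper's body (78 mm by 193 mm) begins 47 mm behind the grasp point.
Start: joints at [-56.774, 20.546, 0.682, 0, -70.136, -16.507], TCP at [0.194, -0.646, 0.189] pointing down, gripper open.
Joint ranges: [-176.03, 176.03], [-82.01, 121.73], [-58.28, 71.71], [-173.87, 95.51], [-174.79, -0.11], [-173.66, 173.66]. Speed limits (degrees/s): [136.94, 136.94, 172.46, 180, 180, 180].

INTERFACE

Orientations are given as [roll, pitch, yaw] about the fixed x, y, z axes, in that order (R = Rz(yaw) Ry(pitch) Rx(roll)).
In Python, from plant import ctrl gives the robot as it stands.
- The arm moves only by the tool drive_tool, never from a script. Its argument "plan" is a list of rows, each a list of 3 entries, a list of its own where there are three numbers: the shift along the tool's x, y, z in m, then the turn, a rotation vector about the tool's x, y, z in degrees, then the opening, from 0 (shut) to 1 (fully open). In form: [[[dx, dy, dz], [wx, wy, wz], grip], ...]. A call has 1 to 20 rows; each row is the pose to reach, as a shift and turn from the pose measured when the call began, along the tool's axes at that moment; what a row does not reach only later rows make up. A row lasts 1/12 s, in which the tool goes at most 41.7 mm and 7.16 degrees, less where a joint would pass 70% of its speed; a pose out of reach is approached as far as the arm can. A call with a gripper value outside its range is refused whole. The fingers move at their own pace and stop on an object; the grip force is fixed at half the most. Time passes only in rows, so rows that repeat a pose let the fingers close. It gives the time, the measured TCP pose, the force and the opening at its end, in the units of the state.
- ctrl.get_obs(): the state, without advancing time (a new reading comes with each control period).
- ctrl.snapshot(name): name is "scene" or "side" or "wrist"; returns the picture (384x512x3 uint8, blue, green, red); there is no depth.
- ctrl.get_calibration(name): a dict with "fx", "fy", "cx", "cy" (pixels), "dist_coeffs" ([k1, k2, p1, p2, k3] as OpenCV has them; the pictures are not rectified), "R" (3x3) and "t" (3): a world point X has camera coordinates R X + t. Camera axes: x right, y down, z forward; pixel columns grow to the right and rows downward; lengths in m; the calibration is good to about 2 mm. A picture is of the moment at which its call begins: read the wrist's pose just before it. get_calibration takes no time and is no camera call; for the wrist camera it gives the pose at the moment of the call.
- ctrl.close_job(): hands the job in, once; it reports no verdict.
Trained networks look in the newest picture that a camera, given by its name, has taken for a name from the list of things; names that differ only in an ending like _2 or _b are one class to them, and where a whole thing is asked for, a point or a joint stands for the part that bears it (a point fixed in the world has none). Each returns a list of dicts, best first, with "confidence" (0 to 1); they miss things now and then, are a little off and sometimes report something else, mostly with a low value. They report only what shows in the picture. A call takes as long as a camera call.
- ctrl.cut_out(camera, name): "pixels" (384x512 bool, what is visible of it) and "pixel" ([column, row] in pixels, amid what is visible of it).
- ctrl.landmark_of(camera, name): "pixel" ([column, row] in pixels: a listed point, or the origin of a listed thing).
The state is a dict: "clock": time; "joint_pos": joint angles; "qvel": joint speeds; "tau": joint torques, N m; "tool_pos": TCP position; "orientation": TCP orientation; "force": force on the tool from outside, world axes, zero at the start; "moment": the same for the moment, N m; "opening": finger opening in m.
Only numpy, scipy, OpenCV 4.12 (cv2) and the standard library are available. Lean on these libraries where they do the work, as an engineer would, in place of code of your own. Each camera call takes 0.05 s, during which the arm holds its last target. There are 200 camera calls.

## Working session

There is one attempt and no reset: what is moved stays moved. The work goes in short steps, Python scripts to look and compute and a tool call to move; the robot and the scene stay as the last step left them, time stands still between calls to the robot, and variables do not carry over. Pictures are saved under pics/ and viewed, about 8 in all and at most 12, crops included, and the job is handed in when it is done.

Besides the shell and the picture viewer there is one more tool, called after "Emit:" by a JSON object that holds its "fn" and its "kwargs". drive_tool: Moves the arm, as the interface text tells. Its arguments: {"type":"object","properties":{"plan":{"type":"array","items":{"type":"array"}}},"required":["plan"]}

```bash
mkdir -p pics; cat > h.py <<'E'
import numpy as np, cv2
from plant import ctrl
from scipy.spatial.transform import Rotation as Ro
NAMES=["handlebar_stand","lever_left_press","lever_left_pivot","lever_right_press","lever_right_pivot"]
def onplane(cam,px,z):
    c=ctrl.get_calibration(cam);K=np.array([[c["fx"],0,c["cx"]],[0,c["fy"],c["cy"]],[0,0,1.]])
    u=cv2.undistortPoints(np.array([[px]],float),K,np.array(c["dist_coeffs"],float))[0,0]
    R=np.array(c["R"]);t=np.array(c["t"]);o=-R.T@t;d=R.T@np.array([u[0],u[1],1]);return o+d*(z-o[2])/d[2]
E
python3 - <<'E'
from h import *
o=ctrl.get_obs();print(o["clock"],o["tool_pos"],o["orientation"],o["force"],o["opening"])
for cam in ("scene","side"):
    im=ctrl.snapshot(cam);cv2.imwrite(f"pics/{cam}0.png",im)
    for n in NAMES+["brake_caliper_2","screwdriver_2","mini_torch","bb_cup","hex_t"]:
        z=0.125 if "_p" in n and "lever" in n else 0
        for d in ctrl.landmark_of(cam,n)[:2]: print(cam,n,round(d["confidence"],2),np.round(d["pixel"]),onplane(cam,d["pixel"],z).round(4))
E
```

```text
0.0 [ 0.19400263 -0.64594773  0.18832082] [ 94.27161293  89.90531135 110.98142929] [-1.48938622  0.80012795 -0.28384925] 0.08768981749037749
scene handlebar_stand 0.56 [208. 238.] [0.5346 0.101  0.    ]
scene handlebar_stand 0.25 [266. 187.] [ 0.6956 -0.1481  0.    ]
scene lever_left_press 0.69 [116. 222.] [0.5059 0.3077 0.125 ]
scene lever_left_pivot 0.81 [148. 210.] [0.5199 0.2356 0.125 ]
scene lever_right_press 0.63 [302. 188.] [ 0.4451 -0.1012  0.125 ]
scene lever_right_pivot 0.95 [266. 190.] [ 0.4788 -0.0264  0.125 ]
scene mini_torch 0.43 [301. 189.] [ 0.6347 -0.2322 -0.    ]
scene bb_cup 0.63 [118. 239.] [0.6384 0.2961 0.    ]
scene bb_cup 0.6 [209. 237.] [0.5377 0.0979 0.    ]
scene hex_t 0.95 [160. 295.] [0.3964 0.2652 0.    ]
side handlebar_stand 0.66 [255. 192.] [0.5434 0.091  0.    ]
side handlebar_stand 0.33 [262. 277.] [ 0.5108 -0.2016  0.    ]
side lever_left_press 0.18 [254. 192.] [ 0.5175 -0.0522  0.125 ]
side lever_left_pivot 0.6 [238. 126.] [0.5204 0.2331 0.125 ]
side lever_right_press 0.47 [218. 210.] [ 0.4289 -0.0997  0.125 ]
side lever_right_pivot 0.58 [233. 188.] [ 0.4727 -0.0301  0.125 ]
side brake_caliper_2 0.68 [262. 276.] [ 0.5121 -0.1998  0.    ]
side brake_caliper_2 0.22 [282. 309.] [ 0.5362 -0.2952  0.    ]
side screwdriver_2 0.56 [280. 310.] [ 0.5327 -0.2965 -0.    ]
side mini_torch 0.74 [212. 288.] [ 0.3968 -0.2135 -0.    ]
side bb_cup 0.72 [279. 146.] [0.6512 0.2959 0.    ]
side bb_cup 0.61 [250. 193.] [0.528  0.0916 0.    ]
side hex_t 0.74 [252. 189.] [0.5363 0.1059 0.    ]
```

```bash
python3 -c "
import cv2,numpy as np
a=cv2.imread('pics/scene0.png');b=cv2.imread('pics/side0.png')
cv2.imwrite('pics/a.png',cv2.resize(a,(768,576)));cv2.imwrite('pics/b.png',cv2.resize(b,(768,576)))"
```

```text
(no output)
```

View pics/a.png

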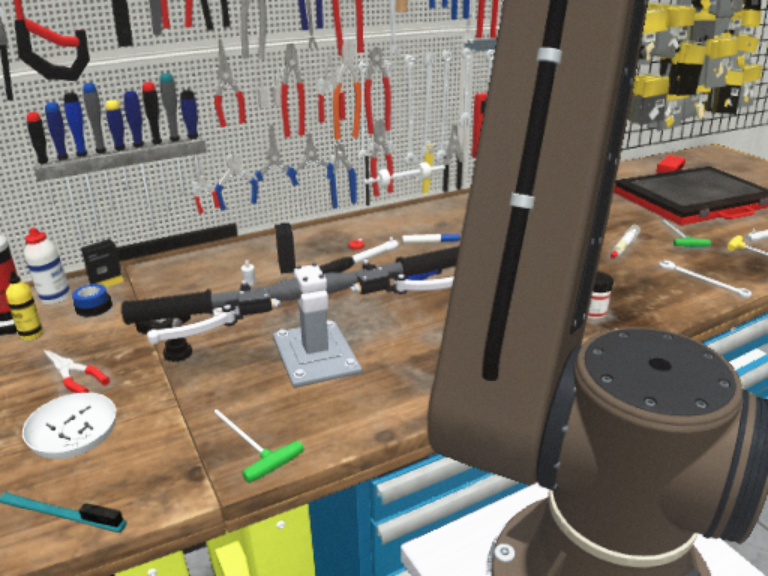

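View pics/b.png

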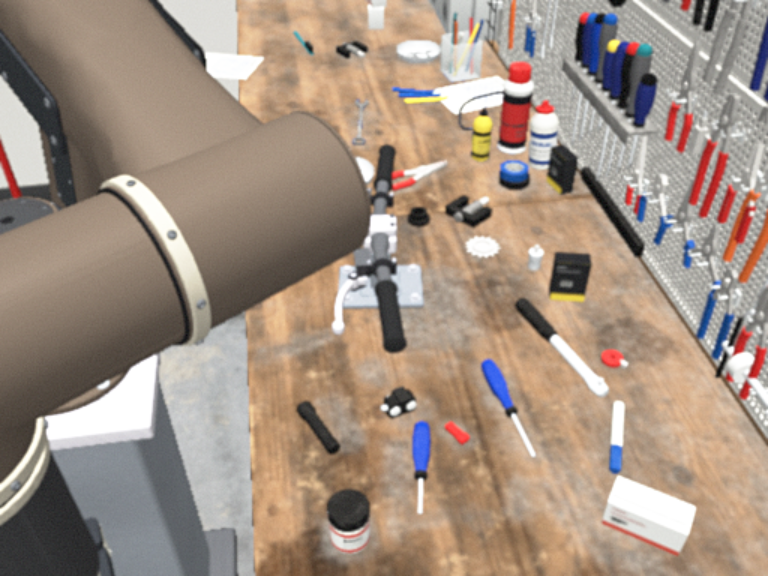

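The scene picture shows the left lever (blade end about (75,167) at half scale) and the stand at (208,238). The right lever is mostly hidden by the arm. In the side picture the right lever is clear (end about (225,218)), and the loose tools lie well clear of both lever approaches. Next I need the tool axes.

```bash
python3 - <<'E'
from h import *
o=ctrl.get_obs();R=Ro.from_euler("xyz",o["orientation"],degrees=True).as_matrix();print(R.round(3))
p=np.array(o["tool_pos"])
for yawref in (-9.5,):
    a=np.radians(yawref);sx=np.array([np.cos(a),np.sin(a),0])
    for lab,yc in (("y=+sx",sx),("y=-sx",-sx),("z=+sx",None),("z=-sx",0)):
        x=np.array([0,0,-1.])
        if lab[0]=="y": z=np.cross(x,yc);y=yc
        else: z=sx if lab[2]=="+" else -sx; y=np.cross(z,x)
        Rt=np.c_[x,y,z];print(lab,np.degrees(Ro.from_matrix(R.T@Rt).as_rotvec()).round(1))
for w in ([.5,-.3,.22],[.5,.1,.22],[.43,.32,.22]): print(w,(R.T@(np.array(w)-p)).round(3))
E
```

```text
[[ 0.    -0.288  0.958]
 [-0.     0.958  0.288]
 [-1.    -0.     0.   ]]
y=+sx [116.2   0.   -0. ]
y=-sx [-63.8   0.    0. ]
z=+sx [26.2  0.   0. ]
z=-sx [-153.8   -0.     0. ]
[0.5, -0.3, 0.22] [-0.031  0.244  0.393]
[0.5, 0.1, 0.22] [-0.031  0.627  0.508]
[0.43, 0.32, 0.22] [-0.031  0.858  0.504]
```

Emit:
{"fn": "drive_tool", "kwargs": {"plan": [[[-0.031, 0.03, 0.05], [-7, 0, 0], 0], [[-0.031, 0.05, 0.09], [-14, 0, 0], 0], [[-0.031, 0.07, 0.12], [-21, 0, 0], 0], [[-0.031, 0.09, 0.155], [-28, 0, 0], 0], [[-0.031, 0.11, 0.19], [-35, 0, 0], 0], [[-0.031, 0.13, 0.225], [-42, 0, 0], 0], [[-0.031, 0.16, 0.26], [-49, 0, 0], 0], [[-0.031, 0.18, 0.295], [-56, 0, 0], 0], [[-0.031, 0.21, 0.33], [-63.8, 0, 0], 0], [[-0.031, 0.24, 0.36], [-63.8, 0, 0], 0], [[-0.031, 0.28, 0.38], [-63.8, 0, 0], 0], [[-0.031, 0.32, 0.39], [-63.8, 0, 0], 0], [[-0.031, 0.36, 0.4], [-63.8, 0, 0], 0], [[-0.031, 0.4, 0.41], [-63.8, 0, 0], 0], [[-0.031, 0.44, 0.42], [-63.8, 0, 0], 0], [[-0.031, 0.48, 0.43], [-63.8, 0, 0], 0], [[-0.031, 0.52, 0.44], [-63.8, 0, 0], 0], [[-0.031, 0.56, 0.45], [-63.8, 0, 0], 0], [[-0.031, 0.56, 0.45], [-63.8, 0, 0], 0], [[-0.031, 0.56, 0.45], [-63.8, 0, 0], 0]]}}

```text
clock: 2.77
tool_pos: [0.4641, 0.0228, 0.2207]
orientation: [-41.2, 89.9, 39.5]
force: [0.9, 0.1, -0.1]
opening: 0.0006
```

```bash
python3 - <<'E'
from h import *
o=ctrl.get_obs();R=Ro.from_euler("xyz",o["orientation"],degrees=True).as_matrix();print(R.round(3),o["joint_pos"])
ims=[]
for cam in ("scene","side","wrist"):
    im=ctrl.snapshot(cam);ims.append(im)
    for n in NAMES[1:]:
        for d in ctrl.landmark_of(cam,n)[:1]:
            print(cam,n,round(d["confidence"],2),np.round(d["pixel"]),onplane(cam,d["pixel"],.125).round(4));cv2.circle(im,tuple(int(v) for v in d["pixel"]),3,(0,0,255),1)
cv2.imwrite("pics/w1.png",cv2.resize(np.vstack([np.hstack(ims[:2]),np.hstack([ims[2],ims[2]*0])]),(800,600)))
p=np.array(o["tool_pos"])
for w in ([.42,.32,.22],): print(w,(R.T@(np.array(w)-p)).round(3))
E
```

```text
[[ 0.001 -0.987  0.161]
 [ 0.001  0.161  0.987]
 [-1.    -0.001  0.001]] [ 2.71802728e+01 -1.03868402e+00 -2.17833232e+01 -2.06079869e-02
 -6.91673047e+01 -3.64331559e+01]
scene lever_left_press 0.7 [116. 224.] [0.4964 0.3092 0.125 ]
scene lever_left_pivot 0.67 [151. 209.] [0.5213 0.2297 0.125 ]
scene lever_right_press 0.6 [302. 185.] [ 0.4567 -0.1098  0.125 ]
scene lever_right_pivot 0.91 [271. 190.] [ 0.4734 -0.0361  0.125 ]
side lever_left_pivot 0.97 [241. 128.] [0.5258 0.2188 0.125 ]
side lever_right_press 0.76 [221. 208.] [ 0.437  -0.0964  0.125 ]
side lever_right_pivot 0.76 [236. 186.] [ 0.4786 -0.0251  0.125 ]
wrist lever_right_press 0.8 [264.  67.] [ 0.4384 -0.0987  0.125 ]
wrist lever_right_pivot 0.75 [239. 146.] [ 0.477  -0.0263  0.125 ]
[0.42, 0.32, 0.22] [0.001 0.091 0.286]
```

View pics/w1.png

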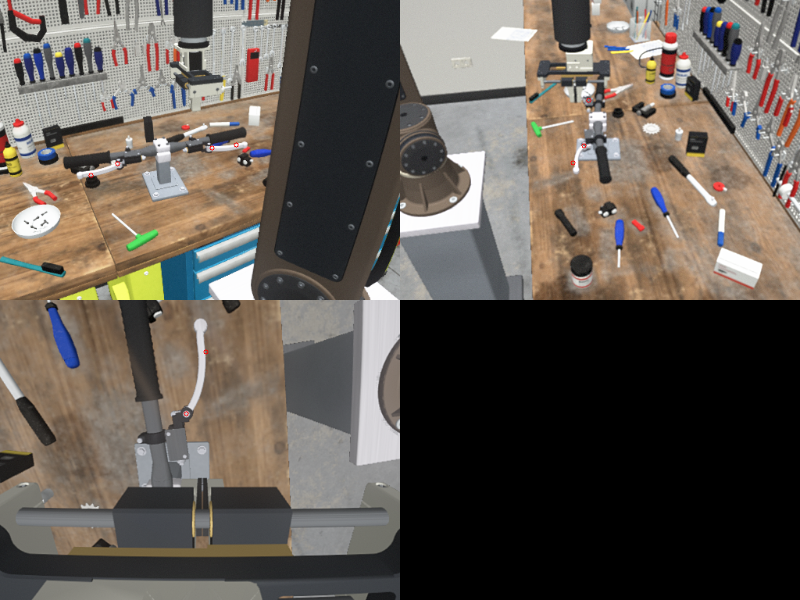

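The wrist view shows the right lever clearly: press point (264,67), pivot (239,146), at native resolution. Mirroring that puts the left press point at about (0.508, 0.313). I'll go there now.

Emit:
{"fn": "drive_tool", "kwargs": {"plan": [[[0, 0.006, 0.04], [0, 0, 0], 0], [[0, 0.013, 0.08], [0, 0, 0], 0], [[0, 0.02, 0.12], [0, 0, 0], 0], [[0, 0.027, 0.16], [0, 0, 0], 0], [[0, 0.034, 0.2], [0, 0, 0], 0], [[0, 0.041, 0.24], [0, 0, 0], 0], [[0, 0.048, 0.275], [0, 0, 0], 0], [[0, 0.048, 0.293], [0, 0, 0], 0], [[0.03, 0.048, 0.293], [0, 0, 0], 0], [[0.06, 0.048, 0.293], [0, 0, 0], 0], [[0.09, 0.048, 0.293], [0, 0, 0], 0], [[0.113, 0.048, 0.293], [0, 0, 0], 0], [[0.113, 0.048, 0.293], [0, 0, 0], 0], [[0.113, 0.048, 0.293], [0, 0, 0], 0]]}}

```text
clock: 4.68
tool_pos: [0.4648, 0.3155, 0.1067]
orientation: [160.1, 89.8, -119.4]
force: [0.2, -0.2, 0.8]
opening: 0.0008
```

```bash
python3 - <<'E'
from h import *
o=ctrl.get_obs();print(o["tool_pos"],o["orientation"],o["force"])
ims=[]
for cam in ("scene","side","wrist"):
    im=ctrl.snapshot(cam);ims.append(im)
    for n in NAMES[1:]:
        for d in ctrl.landmark_of(cam,n)[:1]:
            print(cam,n,round(d["confidence"],2),np.round(d["pixel"]),onplane(cam,d["pixel"],.125).round(4))
a=cv2.resize(ims[0][150:300,60:260],(800,600));cv2.imwrite("pics/s2.png",a)
E
```

```text
[0.4648068  0.31550227 0.10666959] [ 160.05021492   89.84041593 -119.43433391] [ 0.23459159 -0.19784683  0.84179248]
scene lever_left_press 0.55 [118. 222.] [0.5029 0.3047 0.125 ]
scene lever_left_pivot 0.81 [148. 209.] [0.5251 0.2356 0.125 ]
scene lever_right_press 0.67 [303. 188.] [ 0.4428 -0.1024  0.125 ]
scene lever_right_pivot 0.57 [270. 191.] [ 0.4693 -0.0306  0.125 ]
side lever_left_press 0.55 [231. 113.] [0.5081 0.3005 0.125 ]
side lever_left_pivot 0.77 [238. 129.] [0.5183 0.2156 0.125 ]
side lever_right_press 0.54 [221. 210.] [ 0.4352 -0.1015  0.125 ]
side lever_right_pivot 0.73 [234. 187.] [ 0.4758 -0.0265  0.125 ]
wrist lever_left_press 0.91 [208. 219.] [0.4992 0.3035 0.125 ]
wrist lever_left_pivot 0.9 [157. 112.] [0.5146 0.2263 0.125 ]
wrist lever_right_pivot 0.62 [310. 115.] [0.4193 0.244  0.125 ]
```

View pics/s2.png

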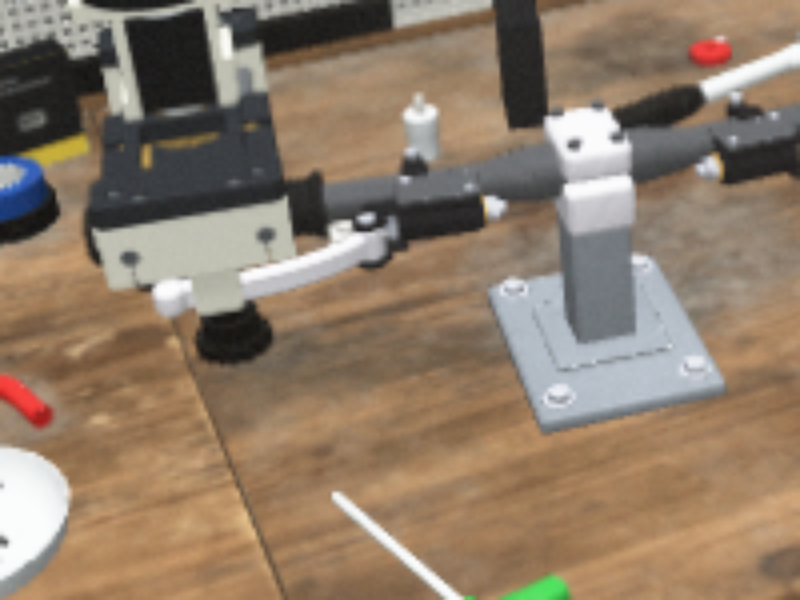

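Emit:
{"fn": "drive_tool", "kwargs": {"plan": [[[0, -0.004, -0.004], [0, 0, 0], 0], [[0, -0.008, -0.004], [0, 0, 0], 0], [[0, -0.012, -0.004], [0, 0, 0], 0], [[0, -0.016, -0.004], [0, 0, 0], 0], [[0, -0.02, -0.004], [0, 0, 0], 0], [[0, -0.024, -0.004], [0, 0, 0], 0], [[0, -0.024, -0.004], [0, 0, 0], 0]]}}

```text
clock: 6.02
tool_pos: [0.4888, 0.308, 0.1071]
orientation: [-173.2, 90.0, -92.7]
force: [0.2, 0.3, -0.4]
opening: 0.0003
```

Emit:
{"fn": "drive_tool", "kwargs": {"plan": [[[0, -0.003, 0], [0, 0, 0], 0], [[0, -0.006, 0], [0, 0, 0], 0], [[0, -0.008, 0], [0, 0, 0], 0], [[0, -0.008, 0], [0, 0, 0], 0]]}}

```text
clock: 6.35
tool_pos: [0.4971, 0.3066, 0.107]
orientation: [-167.9, 90.0, -87.5]
force: [-0.2, -0.3, -0.4]
opening: 0.0002
```

Emit:
{"fn": "drive_tool", "kwargs": {"plan": [[[0, -0.002, 0], [0, 0, 0], 0], [[0, -0.004, 0], [0, 0, 0], 0], [[0, -0.006, 0], [0, 0, 0], 0], [[0, -0.006, 0], [0, 0, 0], 0]]}}

```text
clock: 6.68
tool_pos: [0.5034, 0.3057, 0.107]
orientation: [-136.7, 90.0, -56.3]
force: [0.6, 0.2, -0.5]
opening: 0.0006
```

```bash
cat > chk.py <<'E'
from h import *
import sys
o=ctrl.get_obs();p=np.array(o["tool_pos"]);print(o["clock"],p.round(4),np.round(o["force"],2))
for cam in sys.argv[2:]:
    im=ctrl.snapshot(cam)
    for n in [m for m in NAMES if sys.argv[1] in m]:
        for d in ctrl.landmark_of(cam,n)[:1]:
            print(cam,n,round(d["confidence"],2),np.round(d["pixel"]),onplane(cam,d["pixel"],.125).round(4))
    cv2.imwrite(f"pics/{cam}_{o['clock']:.2f}.png",im)
E
python3 chk.py left wrist side
```

```text
6.6833 [0.5034 0.3057 0.107 ] [ 0.62  0.18 -0.52]
wrist lever_left_press 0.61 [263. 226.] [0.499  0.3048 0.125 ]
wrist lever_left_pivot 0.86 [222. 121.] [0.5129 0.228  0.125 ]
side lever_left_press 0.66 [228. 114.] [0.4996 0.2965 0.125 ]
side lever_left_pivot 0.81 [241. 126.] [0.5267 0.2305 0.125 ]
```

```bash
python3 -c "
import cv2,glob,numpy as np
w=cv2.imread(glob.glob('pics/wrist_6*.png')[0]);s=cv2.imread(glob.glob('pics/side_6*.png')[0])
cv2.imwrite('pics/v5.png',np.hstack([cv2.resize(w[100:300,150:350],(400,400)),cv2.resize(s[60:180,180:300],(400,400))]))"
```

```text
(no output)
```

View pics/v5.png

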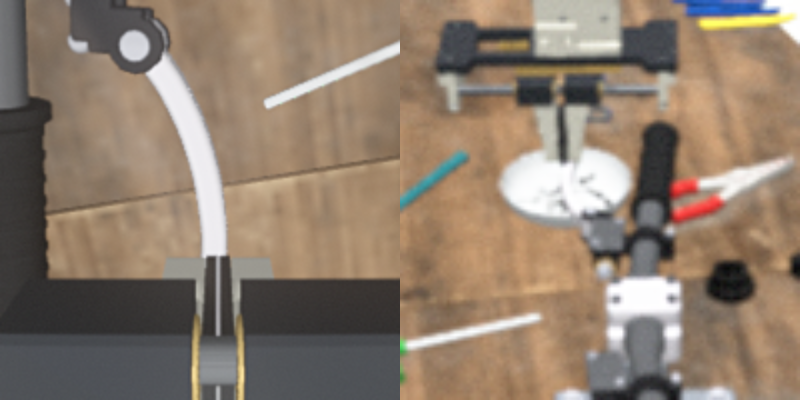

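```bash
python3 - <<'E'
from h import *
def proj(cam,X):
    c=ctrl.get_calibration(cam);K=np.array([[c["fx"],0,c["cx"]],[0,c["fy"],c["cy"]],[0,0,1.]])
    return cv2.projectPoints(np.array([X],float),cv2.Rodrigues(np.array(c["R"]))[0],np.array(c["t"],float),K,np.array(c["dist_coeffs"],float))[0][0,0].round(0)
c=ctrl.get_calibration("wrist");print("cam",(-np.array(c["R"]).T@c["t"]).round(3),np.array(c["R"])[2].round(2))
p=np.array(ctrl.get_obs()["tool_pos"])
for z in (0,.018,.04,.07,.1): print(z,proj("wrist",p+[0,0,z]),proj("side",p+[0,0,z]),proj("scene",p+[0,0,z]))
for r in (180,200,215,228):
    for col in (251 if r<190 else 256,): print(r,col,onplane("wrist",[col,r],.125).round(4))
E
python3 chk.py left scene
python3 -c "
import cv2,glob
w=cv2.imread(sorted(glob.glob('pics/scene_6*.png'))[-1]);cv2.imwrite('pics/v6.png',cv2.resize(w[170:260,80:200],(800,600),interpolation=cv2.INTER_CUBIC))"
```

```text
cam [0.488 0.222 0.304] [ 0.05  0.31 -0.95]
0 [258. 218.] [229. 118.] [119. 230.]
0.018 [257. 228.] [229. 113.] [117. 222.]
0.04 [257. 243.] [228. 106.] [115. 213.]
0.07 [257. 270.] [228.  96.] [113. 200.]
0.1 [257. 309.] [228.  87.] [110. 187.]
180 251 [0.5013 0.2697 0.125 ]
200 256 [0.5004 0.2844 0.125 ]
215 256 [0.5023 0.2955 0.125 ]
228 256 [0.504  0.3055 0.125 ]
6.9833 [0.5029 0.3057 0.107 ] [ 0.81 -0.23 -0.13]
scene lever_left_press 0.77 [112. 225.] [0.4995 0.3164 0.125 ]
scene lever_left_pivot 0.73 [159. 293.] [0.2587 0.2942 0.125 ]
```

View pics/v6.png

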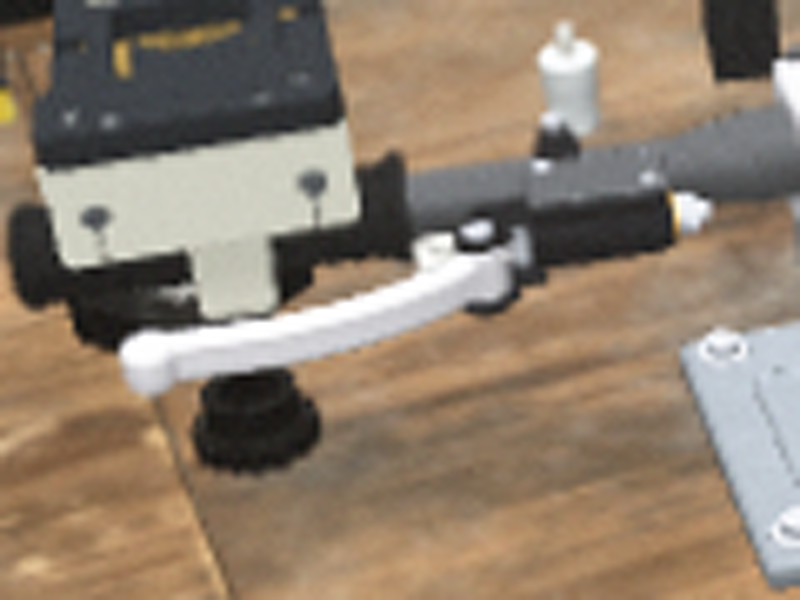

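```bash
python3 - <<'E'
from h import *
def proj(cam,X):
    c=ctrl.get_calibration(cam);K=np.array([[c["fx"],0,c["cx"]],[0,c["fy"],c["cy"]],[0,0,1.]])
    return cv2.projectPoints(np.array([X],float),cv2.Rodrigues(np.array(c["R"]))[0],np.array(c["t"],float),K,np.array(c["dist_coeffs"],float))[0][0,0].round(1)
for z in (0,.01,.02,.03,.04): print("s2",z,proj("scene",[.4648-.0,.3155,.1067+z]),proj("scene",[.4648-.02,.3155,.1067+z]),"now",proj("scene",[.503,.3057,.107+z]))
print("lever z .117/.133",proj("scene",[.499,.305,.117]),proj("scene",[.499,.305,.133]))
c=ctrl.get_calibration("scene");print("cam",(-np.array(c["R"]).T@c["t"]).round(3))
s=cv2.imread("pics/scene0.png");n=sorted(__import__("glob").glob("pics/scene_6*.png"))[-1];n=cv2.imread(n)
sd0=cv2.imread("pics/side0.png");sd=cv2.imread(sorted(__import__("glob").glob("pics/side_6*.png"))[-1])
A=cv2.resize(s[190:250,90:170],(400,300),interpolation=cv2.INTER_CUBIC);B=cv2.resize(n[190:250,90:170],(400,300),interpolation=cv2.INTER_CUBIC)
C=cv2.resize(sd[85:145,200:280],(400,300),interpolation=cv2.INTER_CUBIC);D=cv2.imread("pics/s2.png")[160:400,120:440]
cv2.imwrite("pics/v7.png",np.vstack([np.hstack([A,B]),np.hstack([C,cv2.resize(D,(400,300))])]))
E
```

```text
s2 0 [118.2 240.8] [120.5 246.1] now [118.7 230. ]
s2 0.01 [117.3 236.6] [119.6 241.8] now [117.9 225.8]
s2 0.02 [116.5 232.3] [118.7 237.5] now [117.1 221.7]
s2 0.03 [115.6 228. ] [117.9 233.1] now [116.3 217.5]
s2 0.04 [114.7 223.7] [117.  228.7] now [115.5 213.2]
lever z .117/.133 [118.7 226.7] [117.4 220. ]
cam [-0.266  0.399  0.583]
```

View pics/v7.png

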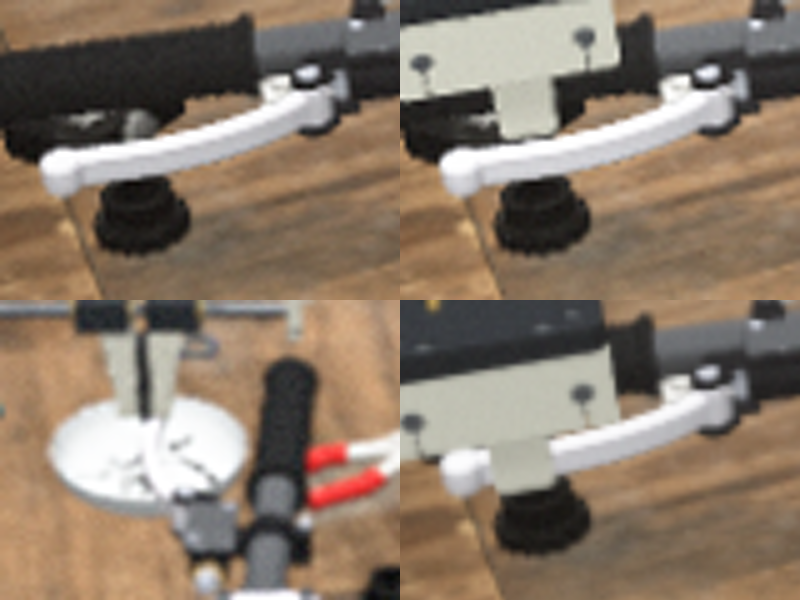

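The left lever has not moved, and the fingertips look about 30–35 mm above the reported TCP in all three cameras. They passed over the blade. I'll back off, come down 31 mm and check again.

Emit:
{"fn": "drive_tool", "kwargs": {"plan": [[[-0.002, 0.01, 0], [0, 0, 0], 0], [[-0.002, 0.025, 0], [0, 0, 0], 0], [[-0.002, 0.04, 0], [0, 0, 0], 0], [[0.01, 0.042, 0], [0, 0, 0], 0], [[0.02, 0.042, 0], [0, 0, 0], 0], [[0.031, 0.042, 0], [0, 0, 0], 0], [[0.031, 0.042, 0], [0, 0, 0], 0]]}}

```text
clock: 7.72
tool_pos: [0.46, 0.3116, 0.0736]
orientation: [147.1, 89.8, -132.4]
force: [-0.4, -0.1, -0.5]
opening: 0.0008
```

```bash
python3 chk.py left scene side wrist
python3 -c "
import cv2,glob,numpy as np
g=lambda c:cv2.imread(max(glob.glob(f'pics/{c}_*.png'),key=lambda s:float(s.split('_')[-1][:-4])))
f=lambda i,r,c:cv2.resize(i[r:r+90,c:c+120],(400,300),interpolation=cv2.INTER_CUBIC)
w=g('wrist')
cv2.imwrite('pics/v8.png',np.vstack([np.hstack([f(g('scene'),170,80),f(g('side'),60,180)]),np.hstack([cv2.resize(w,(400,300)),f(w,170,200)])]))"
```

```text
7.7167 [0.46   0.3116 0.0736] [-0.4  -0.13 -0.54]
scene lever_left_pivot 0.6 [150. 208.] [0.5258 0.2308 0.125 ]
side lever_left_press 0.62 [228. 114.] [0.5005 0.2991 0.125 ]
wrist lever_left_press 0.7 [193. 244.] [0.4997 0.3027 0.125 ]
wrist lever_left_pivot 0.98 [135. 122.] [0.513  0.2268 0.125 ]
```

View pics/v8.png

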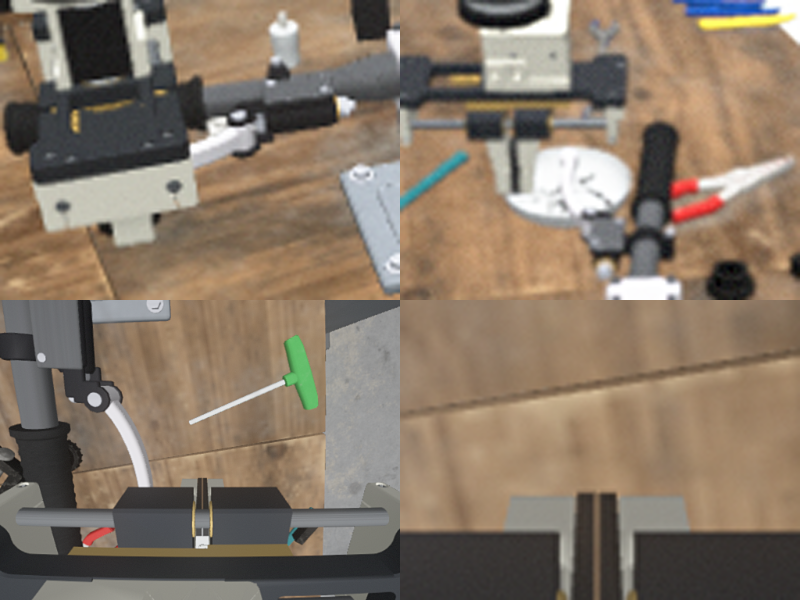

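```bash
cat >> h.py <<'E'
def proj(cam,X):
    c=ctrl.get_calibration(cam);K=np.array([[c["fx"],0,c["cx"]],[0,c["fy"],c["cy"]],[0,0,1.]])
    return cv2.projectPoints(np.array([X],float),cv2.Rodrigues(np.array(c["R"]))[0],np.array(c["t"],float),K,np.array(c["dist_coeffs"],float))[0][0,0].round(1)
E
python3 - <<'E'
from h import *
p=np.array(ctrl.get_obs()["tool_pos"]);sx=np.array([.987,-.161,0])
for z in (0,.02,.03,.04,.06,.08,.09,.1,.12): print(z,"tip side",proj("side",p+[0,0,z]),"scene",proj("scene",p+[0,0,z]),"legR",proj("side",p+.096*sx+[0,0,z]),"legL",proj("side",p-.096*sx+[0,0,z]))
E
```

```text
0 tip side [215.2 127.2] scene [122.4 253.7] legR [248.1 126.9] legL [182.3 127.4]
0.02 tip side [214.7 121.3] scene [120.8 245.5] legR [248. 121.] legL [181.6 121.5]
0.03 tip side [214.5 118.3] scene [119.9 241.4] legR [247.9 118.1] legL [181.2 118.6]
0.04 tip side [214.3 115.3] scene [119.1 237.1] legR [247.9 115.1] legL [180.9 115.6]
0.06 tip side [213.9 109.2] scene [117.4 228.6] legR [247.7 109. ] legL [180.2 109.5]
0.08 tip side [213.5 103. ] scene [115.6 219.8] legR [247.6 102.8] legL [179.4 103.3]
0.09 tip side [213.3  99.9] scene [114.8 215.3] legR [247.6  99.6] legL [179.1 100.2]
0.1 tip side [213.1  96.7] scene [113.9 210.8] legR [247.5  96.4] legL [178.7  97. ]
0.12 tip side [212.6  90.3] scene [112.1 201.5] legR [247.4  90. ] legL [177.9  90.6]
```

Emit:
{"fn": "drive_tool", "kwargs": {"plan": [[[-0.005, -0.004, 0], [0, 0, 0], 0], [[-0.005, -0.008, 0], [0, 0, 0], 0], [[-0.005, -0.012, 0], [0, 0, 0], 0], [[-0.005, -0.016, 0], [0, 0, 0], 0], [[-0.005, -0.02, 0], [0, 0, 0], 0], [[-0.005, -0.024, 0], [0, 0, 0], 0], [[-0.005, -0.028, 0], [0, 0, 0], 0], [[-0.005, -0.032, 0], [0, 0, 0], 0], [[-0.005, -0.032, 0], [0, 0, 0], 0]]}}

```text
clock: 8.92
tool_pos: [0.4939, 0.3074, 0.0812]
orientation: [-70.3, 90.0, 10.1]
force: [-2.1, 2.3, 1.6]
opening: 0.0003
```

```bash
python3 chk.py left wrist scene
```

```text
8.9167 [0.4939 0.3074 0.0812] [-2.05  2.35  1.57]
wrist lever_left_press 0.67 [234. 246.] [0.508  0.3052 0.125 ]
wrist lever_left_pivot 0.62 [195. 126.] [0.5145 0.2288 0.125 ]
scene lever_left_press 0.66 [117. 217.] [0.5238 0.3019 0.125 ]
scene lever_left_pivot 0.7 [148. 212.] [0.5118 0.2379 0.125 ]
```

Emit:
{"fn": "drive_tool", "kwargs": {"plan": [[[0.001, -0.002, 0], [0, 0, 0], 0], [[0.001, -0.004, 0], [0, 0, 0], 0], [[0.001, -0.006, 0], [0, 0, 0], 0], [[0.001, -0.008, 0], [0, 0, 0], 0], [[0.001, -0.008, 0], [0, 0, 0], 0]]}}

```text
clock: 9.63
tool_pos: [0.5014, 0.3065, 0.0803]
orientation: [-20.9, 90.0, 59.5]
force: [-2.4, 4.3, 0.2]
opening: 0.0005
```

Emit:
{"fn": "drive_tool", "kwargs": {"plan": [[[0, -0.002, 0], [0, 0, 0], 0], [[0, -0.004, 0], [0, 0, 0], 0], [[0, -0.004, 0], [0, 0, 0], 0]]}}

```text
clock: 9.88
tool_pos: [0.5042, 0.3065, 0.0802]
orientation: [50.0, 89.9, 130.5]
force: [-9.6, 5.9, 3.3]
opening: 0.0006
```

Emit:
{"fn": "drive_tool", "kwargs": {"plan": [[[0, -0.002, 0], [0, 0, 0], 0], [[0, -0.004, 0], [0, 0, 0], 0], [[0, -0.004, 0], [0, 0, 0], 0]]}}

```text
clock: 10.13
tool_pos: [0.5057, 0.3065, 0.08]
orientation: [75.4, 89.7, 155.8]
force: [-16.8, 7.7, 7.6]
opening: 0.0005
```

```bash
python3 chk.py left wrist scene side
python3 -c "
import cv2,glob,numpy as np
g=lambda c:cv2.imread(max(glob.glob(f'pics/{c}_*.png'),key=lambda s:float(s.split('_')[-1][:-4])))
f=lambda i,r,c:cv2.resize(i[r:r+90,c:c+120],(400,300),interpolation=cv2.INTER_CUBIC)
w=g('wrist')
cv2.imwrite('pics/v9.png',np.vstack([np.hstack([f(g('scene'),170,80),f(g('side'),60,180)]),np.hstack([cv2.resize(w,(400,300)),cv2.resize(w[100:300,100:366],(400,300))])]))"
```

```text
10.1333 [0.5057 0.3065 0.08  ] [-16.78   7.69   7.62]
wrist lever_left_press 0.71 [225. 250.] [0.5265 0.3055 0.125 ]
wrist lever_left_pivot 0.81 [215. 122.] [0.5155 0.2279 0.125 ]
scene lever_left_press 0.6 [314. 210.] [ 0.3509 -0.0691  0.125 ]
scene lever_left_pivot 0.81 [151. 210.] [0.5203 0.2304 0.125 ]
side lever_left_press 0.63 [238. 112.] [0.5278 0.3042 0.125 ]
side lever_left_pivot 0.65 [241. 126.] [0.5275 0.2288 0.125 ]
```

View pics/v9.png

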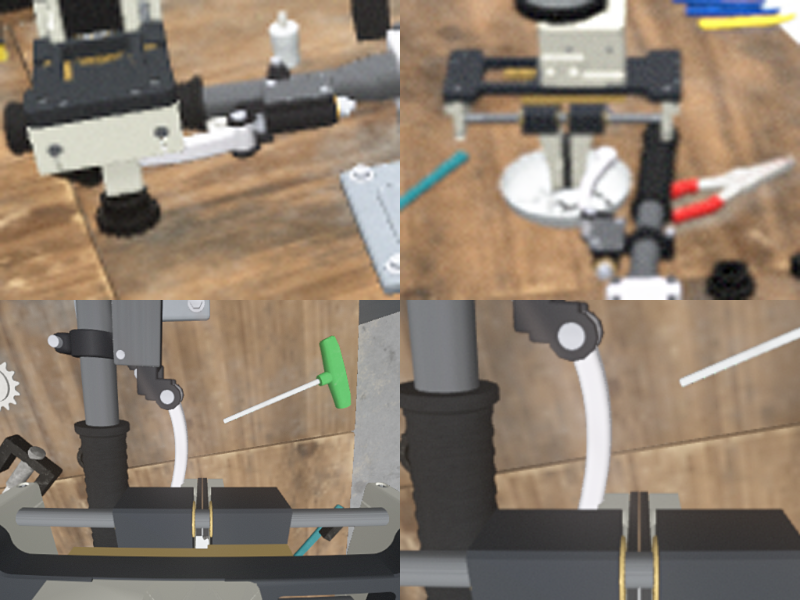

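Under about 18 N the left lever stopped at about 0.3 rad, with a clear gap to the grip (bottom views), so it is solid and looks sound. Releasing it.

Emit:
{"fn": "drive_tool", "kwargs": {"plan": [[[0, 0.005, 0], [0, 0, 0], 0], [[0, 0.01, 0], [0, 0, 0], 0], [[0, 0.02, 0], [0, 0, 0], 0], [[0, 0.03, 0], [0, 0, 0], 0], [[0, 0.045, 0], [0, 0, 0], 0], [[0, 0.055, 0], [0, 0, 0], 0], [[0, 0.055, 0], [0, 0, 0], 0], [[-0.04, 0.055, 0], [0, 0, 0], 0], [[-0.08, 0.055, 0], [0, 0, 0], 0], [[-0.1, 0.055, 0], [0, 0, 0], 0], [[-0.1, 0.055, 0], [0, 0, 0], 0]]}}

```text
clock: 11.5
tool_pos: [0.4543, 0.3176, 0.1863]
orientation: [-4.9, 89.5, 75.5]
force: [0.6, 1.0, 0.2]
opening: 0.0
```

```bash
python3 chk.py le wrist scene side
python3 - <<'E'
from h import *
o=ctrl.get_obs();R=Ro.from_euler("xyz",o["orientation"],degrees=True).as_matrix();p=np.array(o["tool_pos"])
for w in ([.46,.1,.18],[.40,-.092,.18],[.40,-.092,.079]): print(w,(R.T@(np.array(w)-p)).round(3))
E
```

```text
11.5 [0.4543 0.3176 0.1863] [0.63 1.03 0.18]
wrist lever_left_press 0.88 [212. 186.] [0.493  0.2988 0.125 ]
wrist lever_left_pivot 0.83 [176. 112.] [0.5094 0.2252 0.125 ]
scene handlebar_stand 0.7 [207. 238.] [0.3661 0.1653 0.125 ]
scene lever_left_press 0.9 [118. 222.] [0.504 0.305 0.125]
scene lever_left_pivot 0.96 [151. 209.] [0.5224 0.2298 0.125 ]
scene lever_right_press 0.77 [301. 187.] [ 0.4494 -0.1016  0.125 ]
scene lever_right_pivot 0.66 [269. 188.] [ 0.484  -0.0362  0.125 ]
side handlebar_stand 0.82 [251. 189.] [ 0.5131 -0.043   0.125 ]
side lever_left_press 0.64 [232. 113.] [0.512 0.302 0.125]
side lever_left_pivot 0.58 [282. 312.] [ 0.5137 -0.3916  0.125 ]
side lever_right_press 0.66 [222. 210.] [ 0.4379 -0.1009  0.125 ]
side lever_right_pivot 0.91 [235. 188.] [ 0.4763 -0.0315  0.125 ]
[0.46, 0.1, 0.18] [-0.    -0.044 -0.211]
[0.4, -0.092, 0.18] [-0.    -0.017 -0.41 ]
[0.4, -0.092, 0.079] [ 0.101 -0.017 -0.411]
```

Emit:
{"fn": "drive_tool", "kwargs": {"plan": [[[0, -0.004, -0.035], [0, 0, 0], 0], [[0, -0.008, -0.07], [0, 0, 0], 0], [[0, -0.012, -0.105], [0, 0, 0], 0], [[0, -0.016, -0.14], [0, 0, 0], 0], [[0, -0.02, -0.175], [0, 0, 0], 0], [[0, -0.02, -0.21], [0, 0, 0], 0], [[0, -0.02, -0.245], [0, 0, 0], 0], [[0, -0.02, -0.28], [0, 0, 0], 0], [[0, -0.02, -0.315], [0, 0, 0], 0], [[0, -0.02, -0.35], [0, 0, 0], 0], [[0, -0.02, -0.385], [0, 0, 0], 0], [[0, -0.02, -0.412], [0, 0, 0], 0], [[0.03, -0.02, -0.412], [0, 0, 0], 0], [[0.06, -0.02, -0.412], [0, 0, 0], 0], [[0.09, -0.02, -0.412], [0, 0, 0], 0], [[0.106, -0.02, -0.412], [0, 0, 0], 0], [[0.106, -0.02, -0.412], [0, 0, 0], 0], [[0.106, -0.02, -0.412], [0, 0, 0], 0]]}}

```text
clock: 13.9
tool_pos: [0.4022, -0.0941, 0.0737]
orientation: [86.2, 89.6, 166.7]
force: [-0.2, 0.2, 1.2]
opening: 0.0002
```

```bash
python3 chk.py lever wrist side
python3 -c "
import cv2,glob,numpy as np
g=lambda c:cv2.imread(max(glob.glob(f'pics/{c}_*.png'),key=lambda s:float(s.split('_')[-1][:-4])))
f=lambda i,r,c:cv2.resize(i[r:r+120,c:c+160],(400,300),interpolation=cv2.INTER_CUBIC)
cv2.imwrite('pics/v10.png',np.hstack([f(g('side'),120,160),cv2.resize(g('wrist'),(400,300))]))"
```

```text
13.9 [ 0.4022 -0.0941  0.0737] [-0.22  0.16  1.23]
side lever_left_press 0.64 [227. 109.] [0.4992 0.3245 0.125 ]
side lever_left_pivot 0.91 [239. 126.] [0.5207 0.2295 0.125 ]
side lever_right_press 0.46 [220. 211.] [ 0.434  -0.1039  0.125 ]
side lever_right_pivot 0.97 [238. 187.] [ 0.4834 -0.0293  0.125 ]
```

View pics/v10.png

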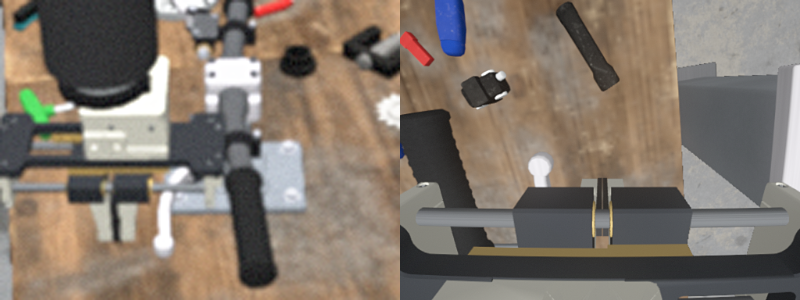

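The side view shows the closed fingers just in front of the right blade, near the press point, and the gripper body clear of the bar. Pressing the right lever.

Emit:
{"fn": "drive_tool", "kwargs": {"plan": [[[-0.006, -0.004, 0], [0, 0, 0], 0], [[-0.006, -0.008, 0], [0, 0, 0], 0], [[-0.006, -0.012, 0], [0, 0, 0], 0], [[-0.006, -0.016, 0], [0, 0, 0], 0], [[-0.006, -0.02, 0], [0, 0, 0], 0], [[-0.006, -0.024, 0], [0, 0, 0], 0], [[-0.006, -0.028, 0], [0, 0, 0], 0], [[-0.006, -0.031, 0], [0, 0, 0], 0], [[-0.006, -0.031, 0], [0, 0, 0], 0]]}}

```text
clock: 15.15
tool_pos: [0.4332, -0.0992, 0.0795]
orientation: [78.0, 89.7, 158.4]
force: [-2.0, -0.3, 0.8]
opening: 0.0004
```

Emit:
{"fn": "drive_tool", "kwargs": {"plan": [[[0, -0.002, 0], [0, 0, 0], 0], [[0, -0.004, 0], [0, 0, 0], 0], [[0, -0.006, 0], [0, 0, 0], 0], [[0, -0.006, 0], [0, 0, 0], 0]]}}

```text
clock: 15.48
tool_pos: [0.4392, -0.1004, 0.0794]
orientation: [80.5, 89.7, 160.9]
force: [-1.9, -2.4, -0.3]
opening: 0.0004
```

Emit:
{"fn": "drive_tool", "kwargs": {"plan": [[[0, -0.002, 0], [0, 0, 0], 0], [[0, -0.004, 0], [0, 0, 0], 0], [[0, -0.004, 0], [0, 0, 0], 0]]}}

```text
clock: 15.73
tool_pos: [0.4435, -0.1012, 0.0794]
orientation: [82.2, 89.7, 162.6]
force: [-1.8, -2.7, -1.2]
opening: 0.0002
```

Emit:
{"fn": "drive_tool", "kwargs": {"plan": [[[0, -0.002, 0], [0, 0, 0], 0], [[0, -0.004, 0], [0, 0, 0], 0], [[0, -0.004, 0], [0, 0, 0], 0]]}}

```text
clock: 15.98
tool_pos: [0.4479, -0.1019, 0.0794]
orientation: [82.6, 89.7, 163.0]
force: [-1.5, -2.7, 0.5]
opening: 0.0002
```

Emit:
{"fn": "drive_tool", "kwargs": {"plan": [[[0, -0.002, 0], [0, 0, 0], 0], [[0, -0.004, 0], [0, 0, 0], 0], [[0, -0.006, 0], [0, 0, 0], 0], [[0, -0.006, 0], [0, 0, 0], 0]]}}

```text
clock: 16.32
tool_pos: [0.4543, -0.1029, 0.0794]
orientation: [81.5, 89.7, 161.9]
force: [-2.3, -0.7, -0.2]
opening: 0.0005
```

Emit:
{"fn": "drive_tool", "kwargs": {"plan": [[[0, -0.002, 0], [0, 0, 0], 0], [[0, -0.004, 0], [0, 0, 0], 0], [[0, -0.004, 0], [0, 0, 0], 0]]}}

```text
clock: 16.57
tool_pos: [0.4572, -0.1034, 0.079]
orientation: [85.1, 89.6, 165.5]
force: [-7.5, 0.9, 3.3]
opening: 0.0006
```

Emit:
{"fn": "drive_tool", "kwargs": {"plan": [[[0, -0.002, 0], [0, 0, 0], 0], [[0, -0.004, 0], [0, 0, 0], 0], [[0, -0.004, 0], [0, 0, 0], 0]]}}

```text
clock: 16.82
tool_pos: [0.4573, -0.1041, 0.0781]
orientation: [91.7, 89.2, 172.1]
force: [-13.2, 2.0, 6.4]
opening: 0.0002
```

```bash
python3 chk.py lever wrist side scene
python3 -c "
import cv2,glob,numpy as np
g=lambda c:cv2.imread(max(glob.glob(f'pics/{c}_*.png'),key=lambda s:float(s.split('_')[-1][:-4])))
f=lambda i,r,c:cv2.resize(i[r:r+90,c:c+120],(400,300),interpolation=cv2.INTER_CUBIC)
w=g('wrist')
cv2.imwrite('pics/v11.png',np.vstack([np.hstack([f(g('side'),150,180),cv2.resize(w,(400,300))]),np.hstack([f(w,170,130),f(g('scene'),150,250)])]))"
```

```text
16.8167 [ 0.4573 -0.1041  0.0781] [-13.24   2.02   6.43]
wrist lever_right_press 0.56 [226. 254.] [ 0.4777 -0.1037  0.125 ]
wrist lever_right_pivot 0.65 [181. 115.] [ 0.4844 -0.1896  0.125 ]
side lever_right_press 0.61 [239. 212.] [ 0.4734 -0.117   0.125 ]
side lever_right_pivot 0.72 [238. 186.] [ 0.483  -0.0252  0.125 ]
scene lever_left_press 0.55 [115. 219.] [0.518  0.3076 0.125 ]
scene lever_left_pivot 0.68 [154. 205.] [0.5337 0.2181 0.125 ]
scene lever_right_press 0.46 [296. 183.] [ 0.4737 -0.1033  0.125 ]
scene lever_right_pivot 0.85 [268. 189.] [ 0.4772 -0.0312  0.125 ]
```

View pics/v11.png

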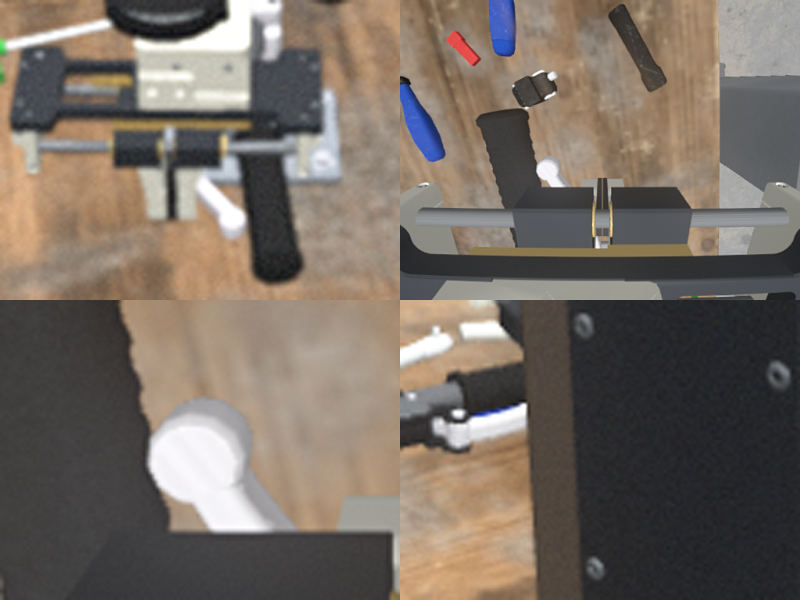

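The wrist close-up shows the right lever's ball end against its grip, held by about 13 N, and the left lever is back at rest. Handing in as it is.

```bash
python3 -c "
from h import *
o=ctrl.get_obs();print(o['clock'],o['force']);print(ctrl.close_job())"
```

```text
17.5667 [-13.06973164   1.66955356   7.47285197]
the job is handed in; nothing more can be done
None
```

The right lever is the leaking one. I handed the job in at 17.6 s with it held in against its grip by about 13 N, ready to strap.

- **Left lever (sound):** it went solid at roughly 0.3 rad by camera estimate, with a clear gap to the grip and about 18 N on the tool. I let it go and it sprang back; the cameras then showed it at its rest position.
- **Right lever (leaking):** it sank under about 2 N until it stopped at the grip. The last wrist picture shows its ball end touching the grip.
- **Loose tools and parts:** I saw no contact with any of them, but I did not measure their positions at the end.

**What disagreed:**
- **Fingertip height:** the shut fingertips sat about 30 mm higher than the reported TCP. My first approach to the left lever passed above the blade without moving it, so I went back and came in lower.
- **Last left-lever readings:** the final scene-camera reading of the left press point was about 14 mm off in x, with low confidence. I took that as network noise, because the left pivot in the same picture had shifted the same way.
- **Tool force:** an upward 6–8 N showed on the tool during both firm presses. I did not trace it. The gripper's body looked clear of the bar and grips in the pictures.

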